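# Lock the mill carriage by feeling for its hidden socket

## Robot

A 6-joint arm with a two-finger parallel gripper is mounted at the origin on the work surface. World frame = base frame: x ahead of the robot, y to its left, z up, the work surface at z = 0. Lengths are in m, angles in rad, forces in N, time in s.
With the tool pointing down it reaches from about 0.2 to 0.875 m from the base axis. Payload 3.4 kg.
Tool frame: the origin (TCP) lies on the centre line of the jaws, within the pads' length; the fingertips stand 8 mm ahead of it and the grasp point (between the pads) lies 11 mm behind it; x points along the fingers, y is the direction in which the jaws open and shut, and the axes are right-handed (so a half turn about x gives the same grasp; the last joint's range is limited). The gripper opens to 94 mm and grips with 3 to 60 N. Pads are 16 mm wide; open, the fingers measure 119 mm over their backs; the gripper's body (75 mm by 177 mm) begins 78 mm behind the grasp point.
Start: joints at [-1.367, 0.276, 1.505, -0, 1.361, -0.121], TCP at [0.183, -0.545, 0.184] pointing down, gripper open.
Joint ranges: [-2.89, 2.89], [-0.75, 2.08], [0.22, 2.7], [-1.18, 4.32], [0.11, 2.71], [-2.7, 2.7]. Speed limits (rad/s): [2.57, 2.57, 3.14, 3.14, 3.14, 3.14].

## Interface

Orientations are given as a rotation vector (axis times angle).
In Python, from bench import readout, optics, finish_job gives the robot as it stands. The module is installed in compiled form; this text tells all that it offers.
- The arm moves only by the tool drive_tool, never from a script. Its argument "motion" is a list that holds one entry, the list of rows, each a list of 7 numbers: the finger opening in m, from 0 to 0.094, then the shift along the tool's x, y, z in m, then the turn, a rotation vector about the tool's x, y, z in rad. In form: [[[fingers, x, y, z, rx, ry, rz], ...]]. A call has 1 to 10 rows; each row shifts and turns the commanded pose from where the row before left it, along the tool's axes as they then stand; what a row does not reach is not made up. A row lasts 1/8 s, in which the tool goes at most 62.5 mm and 10.7 degrees, less where a joint would pass 70% of its speed; a pose out of reach is approached as far as the arm can. A call is refused whole if a number of a shift passes 0.0625 or a number of a turn 0.188, either way. A call with a gripper value outside its range is refused whole. The fingers move at their own pace and stop on an object; "force" is the grip in N (left out, the last holds). Time passes only in rows, so rows that do not move let the fingers close. It gives the time, the measured TCP pose, the force and the opening at its end, in the units of the state.
- readout.observe(): the state, without advancing time (a new reading comes with each control period).
- optics.camera(name): name is "side" or "top" or "wrist"; returns a dict with "color" (400x640x3 uint8, red, green, blue), "z_map" (400x640 float32, m along the optical axis (not along the pixel's ray), 0 where there is no reading), "fx", "fy", "cx", "cy" (pixels), "world_from_camera" (4x4, takes a point from camera to world coordinates). Camera axes: x right, y down, z forward; pixel columns grow to the right and rows downward; lengths in m; the calibration is good to about 2 mm. A picture is of the moment at which its call begins.
- finish_job(): hands the job in, once; it reports no verdict.
The state is a dict: "time": time; "joint_pos": joint angles; "dq": joint speeds; "effort": joint torques, N m; "position": TCP position; "orientation": TCP orientation; "force": force on the tool from outside, world axes, zero at the start; "ft_torque": the same for the moment, N m; "opening": finger opening in m.
Only numpy, scipy, OpenCV 4.12 (cv2) and the standard library are available. Lean on these libraries where they do the work, as an engineer would, in place of code of your own. Each camera call takes 0.05 s, during which the arm holds its last target.

## Task

Lock the carriage of the dental mill for transport: take the square-headed lock pin from its stand, set its tip in one end of the slot in the cover plate of the low white carriage unit, and slide it along the slot with light pressure until it drops into the hidden socket. Push it fully home until its collar rests on the cover, upright, and let go. Feel your way gently, with never more than 25 N between the pin and the unit, and do not disturb the other things on the bench.

Things in the scene. Friction and masses are not known exactly. Their poses are not given: they have to be found in the camera images.
- pin: The steel lock pin, in the stand at the start; 91 mm long, about 0.15 kg. Origin on its axis at the underside of its collar, z up. Below: round shaft, 10 mm diameter, 40 mm long, hemispherical tip. Above: round collar, 26 mm diameter, 5 mm thick, then a square grip 18 x 18 mm, 46 mm tall (5 to 51 mm above the origin), its flat sides along the pin's x and y axes.
- pin_tip (a point): The lowest point of the pin's round tip, on its axis 40 mm below pin's origin.
- stand: Fixed grey plastic block, 160 (x) x 60 (y) x 50 mm high, origin at the centre of its underside. The lock pin hangs in a 13 mm through hole at x = +45 mm, y = 0, collar on the block's top, its square grip turned within 9 degrees of the block; the stub driver is in a hole at x = -55 mm.
- unit: Fixed low white carriage unit, 200 (x) x 300 (y) x 90 mm high, with a flat metal cover plate on top. Origin at the centre of its underside, z up. A straight slot 14 mm wide (x from -7 to +7 mm) and 130 mm long (y from -65 to +65 mm) runs along its y axis through the middle of the cover.
- slot_mid (a point): Middle of the slot, on the dark steel strip seen in it, 10 mm below the cover's top (80 mm above the unit's underside). The strip is sprung: it gives down 0.7 mm per newton after about 1.5 N of preload, at most 6 mm, then is rigid. The strip does not slide. The socket in it is somewhere within 36 mm of this point along the slot and cannot be seen: a flush shutter of the same steel closes it.
- slot_end (a point): Point on the same strip 54 mm from slot_mid along the unit's -y, 11 mm short of that end of the slot: a place to set the tip; the other end mirrors it. The socket is a gap 13 mm long, as wide as the slot. Over it the upward force drops below 1 N (the shutter yields), and its rigid end wall stops the pin going on. In it the pin sinks until its collar meets the cover; elsewhere the tip goes at most 6 mm below the strip.
- stub: Bystander: short round stub driver in the stand, head 20 mm in diameter and 14 mm tall, standing on the stand's top (origin at the head's underside).
- blank: Bystander: white ceramic milling blank, a disc 98 mm in diameter, 18 mm thick, lying flat; origin at the centre of its underside.
- jar: Bystander: white jar, 56 mm in diameter, 70 mm tall; origin at the centre of its underside.
- brush: Bystander: hand brush lying on the bench near the robot's right side.
- bowl: Bystander: dark rubber mixing bowl, 120 mm in diameter, 55 mm tall; origin at the centre of its underside.
- model: Bystander: plaster study model, 65 x 65 x 30 mm; origin at the centre of its underside.
Not all that is in view belongs to the job. What is shaped like the pin but pink is not meant.

How it is judged:
By the outcome, as a careful person would: the job done as asked, in the order asked, and still so for the second after the job is handed in, with the robot touching nothing.
It also fails if it takes over 72 s, if anything falls off the work surface, if the arm or the gripper's body presses on something with over 40 N, if the wrist force passes 120 N, or if a joint passes its speed limit or range.

## Working session

There is one attempt and no reset: what is moved stays moved. The work goes in short steps, Python scripts to look and compute and a tool call to move; the robot and the scene stay as the last step left them, time stands still between calls to the robot, and variables do not carry over. Pictures are saved under pics/ and viewed, and the job is handed in when it is done.

Besides the shell and the picture viewer there is one more tool, called in YAML: its name, and indented under it one key for each argument. drive_tool: Moves the arm, as the interface text tells. Its arguments: {"type":"object","properties":{"motion":{"type":"array"},"force":{"type":"number"}},"required":["motion"]}

```bash
mkdir -p pics; python3 - <<'E'
from bench import readout, optics
import cv2,numpy as np
s=readout.observe(); print(s)
for n in ["side","top","wrist"]:
    c=optics.camera(n); cv2.imwrite(f"pics/{n}0.png",c["color"][:,:,::-1]); np.savez(f"{n}0.npz",**c)
    print(n,c["fx"],c["fy"],c["cx"],c["cy"]);print(np.round(c["world_from_camera"],4))
E
```

```text
{'time': 0.0, 'joint_pos': array([-1.36697627e+00,  2.76562220e-01,  1.50611466e+00,  8.32267396e-06,
        1.36069027e+00, -1.21009214e-01]), 'dq': array([-0.00035033, -0.00036256, -0.00013613, -0.00039279, -0.00020854,
       -0.00140328]), 'effort': array([-3.08961589e-04, -4.04583013e+01, -2.37226814e+01,  7.01711001e-02,
        3.43843480e-02, -1.38138294e-04]), 'position': array([ 0.1833798 , -0.54433878,  0.18293083]), 'orientation': array([ 2.04637066,  0.33716206, -2.04650612]), 'force': array([-0.31204687, -0.35569128,  0.55950766]), 'ft_torque': array([-0.01604322,  0.02078473,  0.01380681]), 'opening': 0.09385009863230637}
side 509.04479346326167 509.04479346326167 322.79164474592835 203.09555054975792
[[-0.9891 -0.1087  0.0989  0.4038]
 [-0.1465  0.6737 -0.7243  0.8099]
 [ 0.0121 -0.731  -0.6823  0.9421]
 [ 0.      0.      0.      1.    ]]
top 421.96055960542486 421.96055960542486 322.5450257195368 206.84934297644512
[[-0.0693 -0.9727  0.2214  0.2722]
 [-0.9976  0.0685 -0.0113 -0.0704]
 [-0.0042 -0.2216 -0.9751  1.1222]
 [ 0.      0.      0.      1.    ]]
wrist 345.46468919237077 345.46468919237077 317.0857882365755 192.16268203965856
[[ 0.3193 -0.9118 -0.2583  0.2584]
 [-0.9477 -0.3076 -0.0857 -0.52  ]
 [-0.0014  0.2721 -0.9623  0.3843]
 [ 0.      0.      0.      1.    ]]
```

View pics/top0.png

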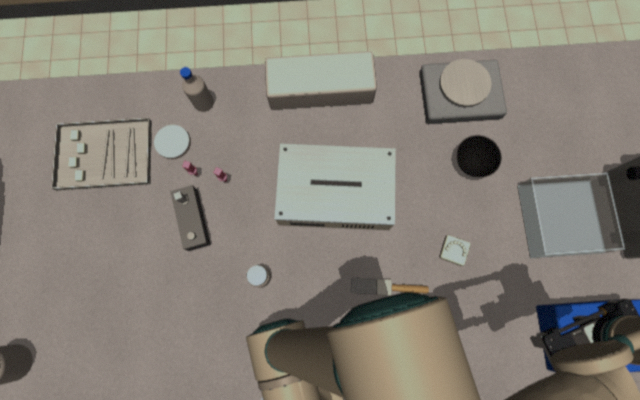

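View pics/side0.png

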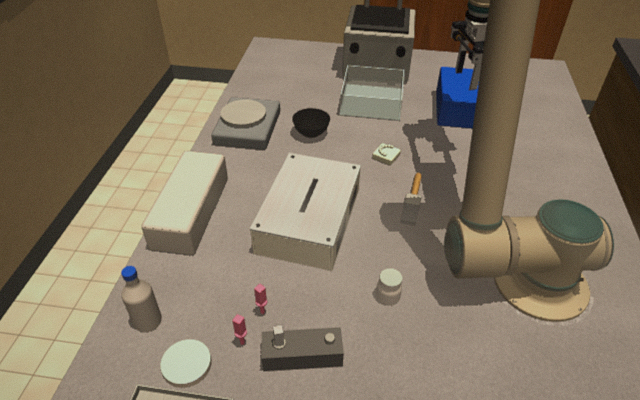

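View pics/wrist0.png

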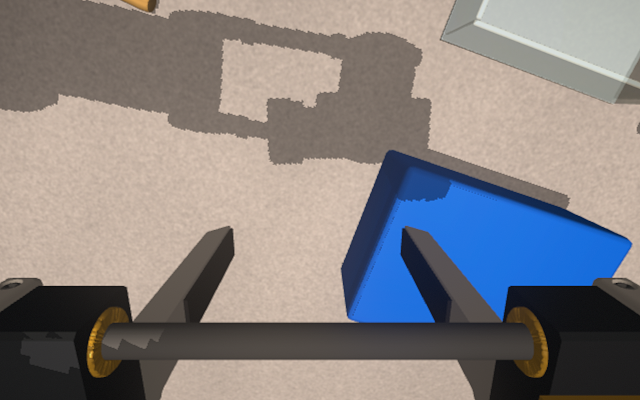

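The top view shows the stand around (190,217) with the pin at (180,196) and the stub at (190,236). The unit is at (337,186) with its slot from (311,183) to (361,184). The gripper starts on the robot's right. Next I'll measure.

```bash
cat > h.py <<'E'
import numpy as np,cv2
def ray(c,u,v,z):
    T=c["world_from_camera"];d=T[:3,:3]@np.array([(u-c["cx"])/c["fx"],(v-c["cy"])/c["fy"],1.]);o=T[:3,3]
    return o+d*(z-o[2])/d[2]
def cloud(c):
    v,u=np.mgrid[:400,:640];z=c["z_map"];P=np.stack([(u-c["cx"])/c["fx"]*z,(v-c["cy"])/c["fy"]*z,z],-1)
    T=c["world_from_camera"];return P@T[:3,:3].T+T[:3,3]
E
python3 - <<'E'
from h import *
for n in ["top","side"]:
    c=dict(np.load(f"{n}0.npz")); W=cloud(c); g=c["color"].astype(int).sum(2)
    ok=c["z_map"]>0
    def rng(lo,hi,x0,x1,y0,y1): return ok&(W[...,2]>lo)&(W[...,2]<hi)&(W[...,0]>x0)&(W[...,0]<x1)&(W[...,1]>y0)&(W[...,1]<y1)
    m=rng(.08,.1,.15,.45,-.35,.15)
    P=W[m]; r=cv2.minAreaRect(P[:,:2].astype(np.float32)); print(n,"unit",r,np.median(P[:,2]),m.sum())
    b=cv2.boxPoints(r);print(b.round(4))
    # stand
    m=rng(.04,.058,.1,.4,.15,.4)
    P=W[m]; r=cv2.minAreaRect(P[:,:2].astype(np.float32)); print("stand",r,np.median(P[:,2]),m.sum()); print(cv2.boxPoints(r).round(4))
    m=rng(.07,.115,.1,.4,.15,.42); v,u=np.nonzero(m); print("tall",m.sum(),np.c_[u,v,(W[m]*1000).round()][:80:2].astype(int).tolist())
    # slot
    cx=(300,375,170,200) if n=="top" else (290,330,170,225)
    sub=g[cx[2]:cx[3],cx[0]:cx[1]]; mm=(sub<180).astype(np.uint8)
    cnt=max(cv2.findContours(mm,0,1)[0],key=cv2.contourArea)
    pts=np.array([ray(c,p[0][0]+cx[0],p[0][1]+cx[2],.09)[:2] for p in cnt],np.float32)
    print("slot",cv2.minAreaRect(pts),cv2.contourArea(cnt), cv2.boundingRect(cnt))
    img=cv2.resize(c["color"][150:260,160:270] if n=="top" else c["color"][280:390,220:360],None,fx=5,fy=5)
    cv2.imwrite(f"pics/{n}_st.png",img[:,:,::-1])
E
```

```text
top unit ((0.0, 0.0), (0.0, 0.0), 0.0) nan 0
[[0. 0.]
 [0. 0.]
 [0. 0.]
 [0. 0.]]
stand ((0.0, 0.0), (0.0, 0.0), 0.0) nan 0
[[0. 0.]
 [0. 0.]
 [0. 0.]
 [0. 0.]]
tall 0 []
slot ((0.5636706352233887, -0.14596857130527496), (0.06597933173179626, 0.004176048561930656), 83.47763061523438) 10.0 (33, 12, 27, 3)
side unit ((0.21590059995651245, 0.08133581280708313), (0.01865122839808464, 0.05157286301255226), 39.80746841430664) 0.09368510233258853 33
[[0.1922 0.0952]
 [0.2252 0.0556]
 [0.2396 0.0675]
 [0.2066 0.1071]]
stand ((0.0, 0.0), (0.0, 0.0), 0.0) nan 0
[[0. 0.]
 [0. 0.]
 [0. 0.]
 [0. 0.]]
tall 0 []
slot ((0.5626336932182312, -0.15209612250328064), (0.05303926020860672, 0.007458653766661882), 84.40969848632812) 17.5 (19, 10, 8, 14)
  return _methods._mean(a, axis=axis, dtype=dtype,
  ret = ret.dtype.type(ret / rcount)
```

```bash
python3 - <<'E'
from h import *
for n in ["top","side"]:
    c=dict(np.load(f"{n}0.npz")); W=cloud(c); g=c["color"].astype(int).sum(2)
    ok=c["z_map"]>0
    def rng(lo,hi,x0,x1,y0,y1): return ok&(W[...,2]>lo)&(W[...,2]<hi)&(W[...,0]>x0)&(W[...,0]<x1)&(W[...,1]>y0)&(W[...,1]<y1)
    m=rng(.084,.1,.4,.72,-.35,.1)
    P=W[m]; r=cv2.minAreaRect(P[:,:2].astype(np.float32)); print(n,"unit",r,np.median(P[:,2]),m.sum())
    print(cv2.boxPoints(r).round(4))
    m=rng(.044,.056,.3,.65,.1,.4)
    P=W[m]; r=cv2.minAreaRect(P[:,:2].astype(np.float32)); print("stand",r,np.median(P[:,2]),m.sum()); print(cv2.boxPoints(r).round(4))
    m=rng(.07,.13,.3,.65,.1,.4); v,u=np.nonzero(m); print("tall",m.sum(),np.c_[u,v,(W[m]*1000).round()][::3].astype(int).tolist())
    cx=(300,375,170,200) if n=="top" else (290,330,170,225)
    sub=g[cx[2]:cx[3],cx[0]:cx[1]]
    print(np.percentile(sub,[2,10,30,50,90])); th=(np.percentile(sub,50)+np.percentile(sub,2))/2
    mm=(sub<th).astype(np.uint8)
    cnt=max(cv2.findContours(mm,0,1)[0],key=cv2.contourArea)
    pts=np.array([ray(c,p[0][0]+cx[0],p[0][1]+cx[2],.09)[:2] for p in cnt],np.float32)
    r=cv2.minAreaRect(pts);print("slot",r,cv2.boxPoints(r).round(4).tolist())
E
```

```text
top unit ((0.5680195689201355, -0.11986073851585388), (0.30059096217155457, 0.20167212188243866), 83.38568878173828) 0.08929126416990385 8680
[[ 0.4505 -0.2575]
 [ 0.6509 -0.2808]
 [ 0.6855  0.0178]
 [ 0.4852  0.041 ]]
stand ((0.5418636798858643, 0.2615032196044922), (0.1306091845035553, 0.21811290085315704), 72.1507568359375) 0.04918992857440674 1290
[[0.418  0.2328]
 [0.6257 0.1659]
 [0.6657 0.2902]
 [0.4581 0.3571]]
tall 257 [[183, 162, 649, 267, 91], [187, 162, 650, 258, 89], [190, 162, 650, 251, 87], [185, 163, 647, 263, 90], [188, 163, 647, 256, 88], [183, 164, 643, 267, 93], [186, 164, 644, 260, 89], [189, 164, 644, 253, 89], [192, 164, 649, 250, 73], [184, 165, 641, 265, 90], [187, 165, 642, 258, 89], [190, 165, 644, 253, 80], [183, 166, 639, 267, 91], [186, 166, 639, 261, 88], [189, 166, 638, 253, 89], [183, 167, 639, 270, 82], [186, 167, 636, 260, 89], [189, 167, 636, 253, 87], [216, 167, 630, 183, 90], [184, 168, 640, 271, 71], [187, 168, 635, 259, 84], [190, 168, 637, 254, 75], [217, 168, 626, 180, 93], [220, 168, 627, 173, 89], [189, 169, 634, 256, 77], [216, 169, 625, 1
[... 6163 characters left out ...]
, 560, 288, 83], [280, 338, 554, 288, 84], [283, 338, 549, 284, 79], [276, 339, 561, 290, 83], [279, 339, 556, 288, 81], [282, 339, 550, 286, 79], [275, 340, 563, 291, 80], [278, 340, 558, 289, 78], [281, 340, 552, 287, 76], [274, 341, 566, 288, 71], [277, 341, 559, 291, 78], [280, 341, 554, 288, 73], [283, 341, 549, 287, 72], [277, 342, 560, 291, 73], [281, 342, 552, 288, 71]]
[187.  492.8 555.  565.  581. ]
slot ((0.566875696182251, -0.12048906087875366), (0.1259198635816574, 0.01345232967287302), 83.75367736816406) [[0.5533000230789185, -0.18230000138282776], [0.5666999816894531, -0.18379999697208405], [0.5803999900817871, -0.05860000103712082], [0.5669999718666077, -0.05719999969005585]]
```

View pics/top_st.png

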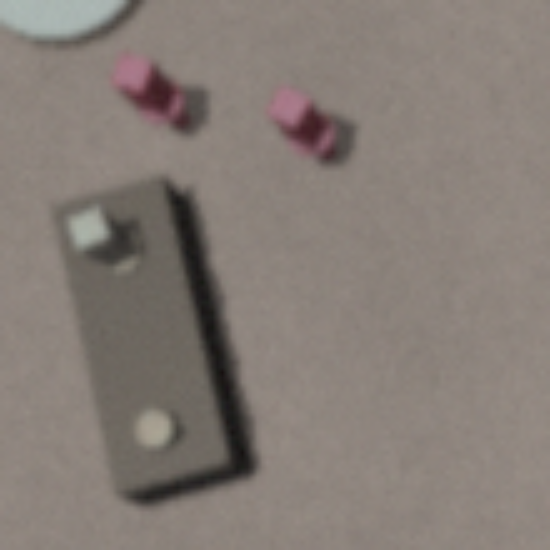

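View pics/side_st.png

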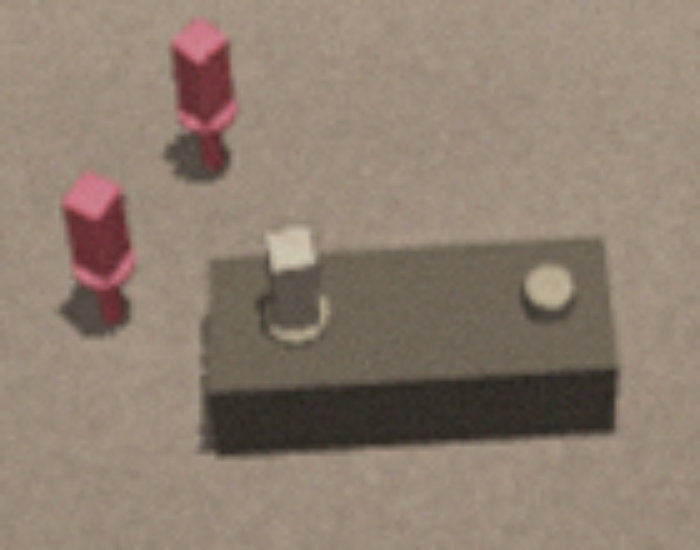

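The side view confirms that the steel pin sits in the stand at crop (292,285) and the pink look-alikes are behind it. The slot centres agree between the two views, about (0.567,-0.1205) at 83.5°. Next I need the yaw of the stand and grip, then the tool axes.

```bash
python3 - <<'E'
from h import *
from scipy.spatial.transform import Rotation as R
from bench import readout
for n,box,pinbox,th in [("top",(150,260,160,220),None,0),("side",(310,375,255,350),None,0)]:
    c=dict(np.load(f"{n}0.npz"));W=cloud(c)
    m=(abs(W[...,2]-.05)<.006); k=np.zeros_like(m);k[box[0]:box[1],box[2]:box[3]]=1
    m&=k; m=m.astype(np.uint8)
    m=cv2.morphologyEx(m,cv2.MORPH_OPEN,np.ones((3,3)))
    cnt=max(cv2.findContours(m,0,1)[0],key=cv2.contourArea)
    pts=np.array([ray(c,p[0][0],p[0][1],.05)[:2] for p in cnt],np.float32)
    r=cv2.minAreaRect(pts);print(n,r)
    # pin head top
    g=(c["z_map"]>0)&(abs(W[...,2]-.101)<.007)&(abs(W[...,0]-.559)<.03)&(abs(W[...,1]-.281)<.03)
    v,u=np.nonzero(g);print("pin top",g.sum(),ray(c,u.mean(),v.mean(),.101),W[g].mean(0))
    b=np.array([ray(c,a,d,.101)[:2] for a,d in zip(u,v)],np.float32);print(cv2.minAreaRect(b))
print("stub top",ray(dict(np.load("top0.npz")),191,235.5,.064))
s=readout.observe();print(R.from_rotvec(s["orientation"]).as_matrix().round(3))
E
```

```text
top ((0.5162928700447083, 0.26832157373428345), (0.16122464835643768, 0.061067257076501846), 12.485297203063965)
pin top 55 [0.55945036 0.27768836 0.101     ] [0.55985534 0.27817285 0.09957114]
((0.5593264698982239, 0.27743878960609436), (0.019091982394456863, 0.017493650317192078), 25.23407554626465)
side ((0.5151851177215576, 0.27275335788726807), (0.15987400710582733, 0.06484575569629669), 12.668338775634766)
pin top 91 [0.55875233 0.28338172 0.101     ] [0.55888753 0.28291525 0.10028464]
((0.5585856437683105, 0.28387391567230225), (0.017153669148683548, 0.02216278202831745), 12.509278297424316)
stub top [0.46151372 0.25534945 0.064     ]
[[-0.     0.319 -0.948]
 [ 0.001 -0.948 -0.319]
 [-1.    -0.001 -0.   ]]
```

drive_tool:
  motion:
    - [[0.094, -0.03, 0, 0, 0, 0, 0], [0.094, -0.03, -0.02, -0.02, 0, 0, 0], [0.094, 0, -0.04, -0.038, 0, 0, 0], [0.094, 0, -0.04, -0.038, 0, 0, 0], [0.094, 0, -0.04, -0.038, 0, 0, 0], [0.094, 0, -0.04, -0.038, 0, 0, 0], [0.094, 0, -0.04, -0.038, 0, 0, 0], [0.094, 0, -0.04, -0.038, 0, 0, 0], [0.094, 0, -0.04, -0.038, 0, 0, 0], [0.094, 0, -0.04, -0.038, 0, 0, 0]]

```text
time: 1.4
position: [0.3824, -0.1176, 0.2438]
orientation: [2.046, 0.334, -2.045]
force: [0.4, 0.3, -0.6]
opening: 0.094
```

drive_tool:
  motion:
    - [[0.094, 0, -0.04, -0.038, 0.01, 0, 0], [0.094, 0, -0.04, -0.038, 0.02, 0, 0], [0.094, 0, -0.04, -0.038, 0.02, 0, 0], [0.094, 0, -0.04, -0.038, 0.02, 0, 0], [0.094, 0, -0.04, -0.038, 0.02, 0, 0], [0.094, 0, -0.04, -0.038, 0.016, 0, 0], [0.094, 0, -0.03, -0.02, 0, 0, 0], [0.094, 0, 0, 0, 0, 0, 0], [0.094, 0, 0, 0, 0, 0, 0]]

```text
time: 2.52
position: [0.5463, 0.2076, 0.2433]
orientation: [2.104, 0.23, -2.107]
force: [0.4, 0.6, 0.2]
opening: 0.0938
```

```bash
cat >> h.py <<'E'
from scipy.spatial.transform import Rotation as R
def st():
    from bench import readout
    s=readout.observe();M=R.from_rotvec(s["orientation"]).as_matrix()
    print("t",round(s["time"],2),"p",s["position"].round(4),"F",s["force"].round(2),"T",s["ft_torque"].round(2),"op",round(s["opening"],4),"j",s["joint_pos"].round(2));print("xax",M[:,0].round(4),"yaxis",M[:,1].round(4),"yaw",np.degrees(np.arctan2(M[1,1],M[0,1])).round(2))
    return s,M
def snap(n,f):
    from bench import optics
    c=optics.camera(n);cv2.imwrite("pics/"+f+".png",c["color"][:,:,::-1]);np.savez(f+".npz",**c);return c
E
python3 - <<'E'
from h import *
snap("wrist","w1");st()
E
```

```text
t 2.58 p [0.5463 0.2072 0.2436] F [-0.04  0.45 -0.56] T [ 0.07 -0.01 -0.  ] op 0.0939 j [ 0.24  0.26  1.37 -0.    1.5   1.6 ]
xax [-7.e-04 -9.e-04 -1.e+00] yaxis [ 2.164e-01 -9.763e-01  7.000e-04] yaw -77.5
```

View pics/w1.png

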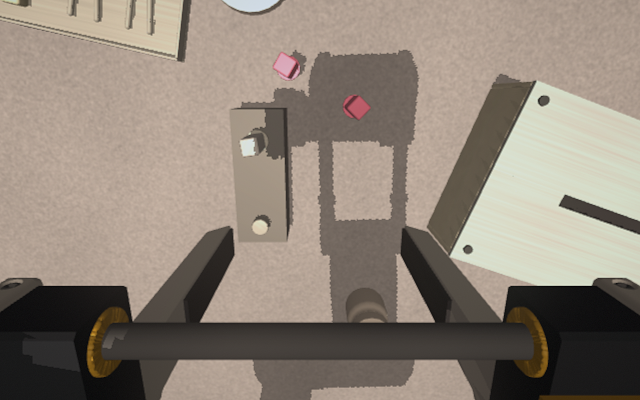

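The wrist view shows the pin at (250,146), the stub at (260,226), and the look-alikes at (286,66) and (356,106). I'll refine the pin's position and yaw from this view.

```bash
python3 - <<'E'
from h import *
c=dict(np.load("w1.npz"));W=cloud(c)
cv2.imwrite("pics/w1c.png",cv2.resize(c["color"][95:250,220:310],None,fx=4,fy=4,interpolation=cv2.INTER_NEAREST)[:,:,::-1])
g=c["color"].astype(int).sum(2)
k=np.zeros(g.shape,bool);k[130:162,236:264]=1
m=(k&(g>520)).astype(np.uint8);print(m.sum(),np.percentile(g[130:162,236:264],[50,80,90,99]))
cnt=max(cv2.findContours(m,0,1)[0],key=cv2.contourArea)
pts=np.array([ray(c,*p[0],.101)[:2] for p in cnt],np.float32);print(cv2.minAreaRect(pts),cv2.minAreaRect(cnt))
z=k&(abs(W[...,2]-.101)<.005);print(z.sum(),W[z].mean(0))
m=(abs(W[...,2]-.05)<.006);k[:]=0;k[100:250,220:300]=1
m=cv2.morphologyEx((m&k).astype(np.uint8),cv2.MORPH_OPEN,np.ones((3,3)));cnt=max(cv2.findContours(m,0,1)[0],key=cv2.contourArea)
pts=np.array([ray(c,*p[0],.05)[:2] for p in cnt],np.float32);print("stand",cv2.minAreaRect(pts))
print("stub",ray(c,260.5,226,.064))
E
```

```text
227 [451. 633. 661. 669.]
((0.558835506439209, 0.2803325355052948), (0.016822345554828644, 0.014151005074381828), 20.459630966186523) ((247.5999755859375, 147.1999969482422), (16.970563888549805, 14.142135620117188), 81.8698959350586)
332 [0.55968473 0.27844081 0.10102599]
stand ((0.5151566863059998, 0.2688268721103668), (0.16030439734458923, 0.06066684424877167), 12.662330627441406)
stub [0.46319107 0.25653873 0.064     ]
```

View pics/w1c.png

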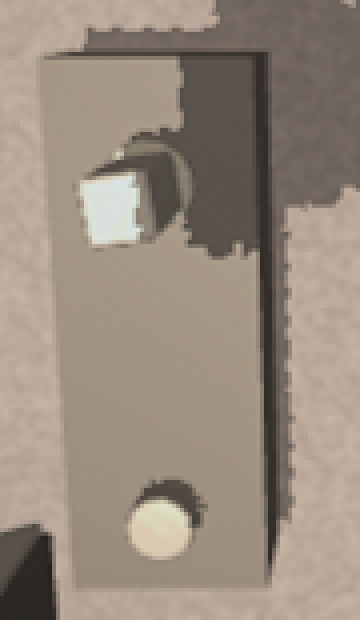

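drive_tool:
  motion:
    - [[0.06, 0, -0.034, -0.014, 0, 0, 0], [0.06, 0, -0.034, -0.014, 0, 0, 0], [0.06, 0.02, 0, 0, -0.07, 0, 0], [0.06, 0.02, 0, 0, -0.07, 0, 0], [0.06, 0.02, 0, 0, 0, 0, 0], [0.06, 0, 0, 0, 0, 0, 0], [0.06, 0, 0, 0, 0, 0, 0]]

```text
time: 3.45
position: [0.5599, 0.28, 0.1849]
orientation: [2.028, 0.366, -2.025]
force: [0.1, -0.4, -0.8]
opening: 0.0603
```

```bash
python3 - <<'E'
from h import *
c=snap("wrist","w2");s,M=st();W=cloud(c)
m=(abs(W[...,2]-.101)<.006)&(abs(W[...,0]-.559)<.025)&(abs(W[...,1]-.28)<.025)
g=c["color"].astype(int).sum(2);m=m.astype(np.uint8)
m=cv2.morphologyEx(m,cv2.MORPH_OPEN,np.ones((3,3)))
cnt=max(cv2.findContours(m,0,1)[0],key=cv2.contourArea)
pts=np.array([ray(c,*p[0],.101)[:2] for p in cnt],np.float32);r=cv2.minAreaRect(pts);print(r,cv2.boundingRect(cnt))
e=np.array([*r[0],0.])-s["position"];print("err tool",(M.T@e).round(4))
E
```

```text
t 3.5 p [0.5601 0.2803 0.1851] F [ 0.28 -0.81  0.1 ] T [ 0.03  0.01 -0.  ] op 0.0601 j [ 0.35  0.35  1.39 -0.    1.4   1.57]
xax [ 2.1e-03  5.0e-04 -1.0e+00] yaxis [ 3.503e-01 -9.366e-01  2.000e-04] yaw -69.49
((0.5602241158485413, 0.2796054482460022), (0.017759468406438828, 0.017250467091798782), 20.49550437927246) (307, 180, 21, 21)
err tool [0.1851 0.0006 0.0005]
```

View pics/w2.png

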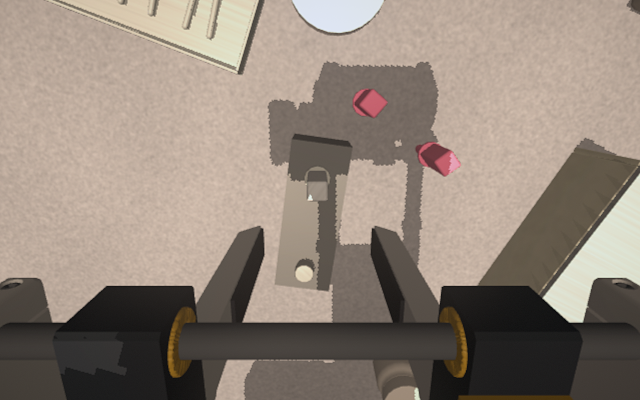

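The grip now looks square to the jaws, with its top at (317,190), less than 1 mm off centre. Descending and gripping.

drive_tool:
  motion:
    - [[0.06, 0.03, 0, 0, 0, 0, 0], [0.06, 0.03, 0, 0, 0, 0, 0], [0.06, 0.03, 0, 0, 0, 0, 0], [0.06, 0.02, 0, 0, 0, 0, 0], [0.06, 0.007, 0, 0, 0, 0, 0], [0.06, 0, 0, 0, 0, 0, 0], [0.01, 0, 0, 0, 0, 0, 0], [0.01, 0, 0, 0, 0, 0, 0], [0.01, 0, 0, 0, 0, 0, 0], [0.01, 0, 0, 0, 0, 0, 0]]
  force: 45

```text
time: 4.75
position: [0.5595, 0.2808, 0.067]
orientation: [2.026, 0.367, -2.025]
force: [0.4, 0.7, -0.0]
opening: 0.0233
```

```bash
python3 - <<'E'
from h import *
st()
E
```

```text
t 4.75 p [0.5595 0.2808 0.067 ] F [ 0.4   0.68 -0.03] T [0.01 0.03 0.04] op 0.0233 j [ 0.35  0.43  1.57 -0.    1.14  1.57]
xax [ 4.e-04  0.e+00 -1.e+00] yaxis [ 3.512e-01 -9.363e-01  1.000e-04] yaw -69.44
```

drive_tool:
  motion:
    - [[0.01, 0, 0, 0, 0, 0, 0], [0.01, 0, 0, 0, 0, 0, 0], [0.01, 0, 0, 0, 0, 0, 0], [0.01, 0, 0, 0, 0, 0, 0]]

```text
time: 5.25
position: [0.5595, 0.2807, 0.0668]
orientation: [2.026, 0.367, -2.026]
force: [0.2, -1.0, 1.3]
opening: 0.0177
```

```bash
python3 - <<'E'
from h import *
st()
E
```

```text
t 5.25 p [0.5595 0.2807 0.0668] F [ 0.15 -1.04  1.35] T [-0.05  0.    0.03] op 0.0177 j [ 0.35  0.43  1.57 -0.    1.14  1.57]
xax [ 1.e-04 -1.e-04 -1.e+00] yaxis [ 3.511e-01 -9.363e-01  1.000e-04] yaw -69.44
```

drive_tool:
  motion:
    - [[0.01, -0.01, 0, 0, 0, 0, 0], [0.01, -0.02, 0, 0, 0, 0, 0], [0.01, -0.03, 0, 0, 0, 0, 0], [0.01, -0.03, 0, 0, 0, 0, 0], [0.01, -0.03, 0, 0, 0, 0, 0], [0.01, 0, 0, 0, 0, 0, 0], [0.01, 0, 0, 0, 0, 0, 0]]

```text
time: 6.12
position: [0.5587, 0.2805, 0.1856]
orientation: [2.024, 0.367, -2.028]
force: [-0.9, -0.2, -0.6]
opening: 0.0174
```

```bash
python3 - <<'E'
from h import *
s,M=st()
t=np.array([.573,-.0669,.187]);d=t-s["position"];print(d, (M.T@d).round(4))
c=snap("side","s2")
cv2.imwrite("pics/s2c.png",cv2.resize(c["color"][220:400,200:400],None,fx=3,fy=3)[:,:,::-1])
E
```

```text
t 6.12 p [0.5587 0.2805 0.1856] F [-0.86 -0.23 -0.61] T [0.03 0.04 0.  ] op 0.0174 j [ 0.35  0.35  1.39 -0.    1.4   1.57]
xax [-1.8e-03 -7.0e-04 -1.0e+00] yaxis [ 0.3511 -0.9363  0.    ] yaw -69.44
[ 0.01434795 -0.34735569  0.00139004] [-0.0012  0.3303  0.1085]
```

View pics/s2c.png

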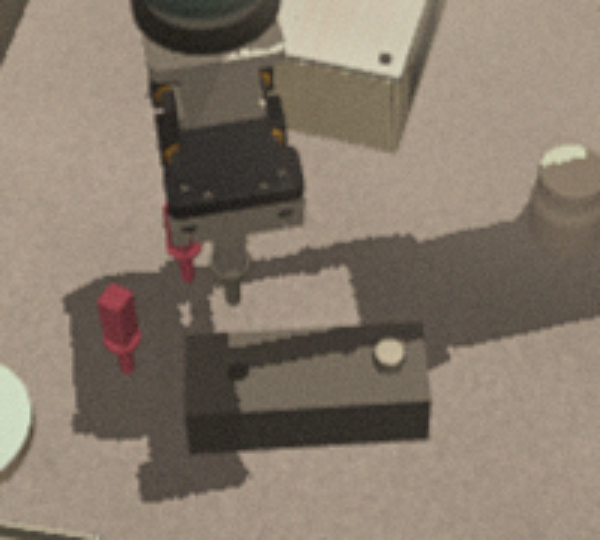

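The pin is out of its hole (235,370 in the crop), hanging upright in the jaws. I'll carry it over to the slot end.

drive_tool:
  motion:
    - [[0.01, 0, 0.02, 0.0065, 0, 0, 0], [0.01, 0, 0.04, 0.013, 0, 0, 0], [0.01, 0, 0.045, 0.015, 0, 0, 0], [0.01, 0, 0.045, 0.015, 0, 0, 0], [0.01, 0, 0.045, 0.015, 0, 0, 0], [0.01, 0, 0.045, 0.015, 0, 0, 0], [0.01, 0, 0.045, 0.015, 0, 0, 0], [0.01, 0, 0.03, 0.01, 0, 0, 0], [0.01, 0, 0.015, 0.004, 0, 0, 0]]

```text
time: 7.3
position: [0.5726, -0.069, 0.1859]
orientation: [2.026, 0.365, -2.03]
force: [-0.8, -0.4, -0.9]
opening: 0.0172
```

drive_tool:
  motion:
    - [[0.01, 0, 0, 0, 0.1, 0, 0], [0.01, 0, 0, 0, 0.13, 0, 0], [0.01, 0, 0, 0, 0.13, 0, 0], [0.01, 0, 0, 0, 0.112, 0, 0], [0.01, 0, 0, 0, 0, 0, 0], [0.01, 0, 0, 0, 0, 0, 0]]

```text
time: 8.05
position: [0.5734, -0.0662, 0.1865]
orientation: [-2.163, 0.12, 2.165]
force: [1.4, 0.3, -1.5]
opening: 0.0174
```

```bash
python3 - <<'E'
from h import *
s,M=st()
c=snap("wrist","w3");W=cloud(c)
for n in ["top","side"]: snap(n,n+"3")
E
```

```text
t 8.05 p [ 0.5734 -0.0662  0.1865] F [ 1.36  0.3  -1.53] T [-0.01 -0.06 -0.05] op 0.0174 j [-0.24  0.28  1.49  0.    1.37  1.45]
xax [-6.e-04  2.e-04 -1.e+00] yaxis [-1.111e-01 -9.938e-01 -1.000e-04] yaw -96.38
```

View pics/w3.png

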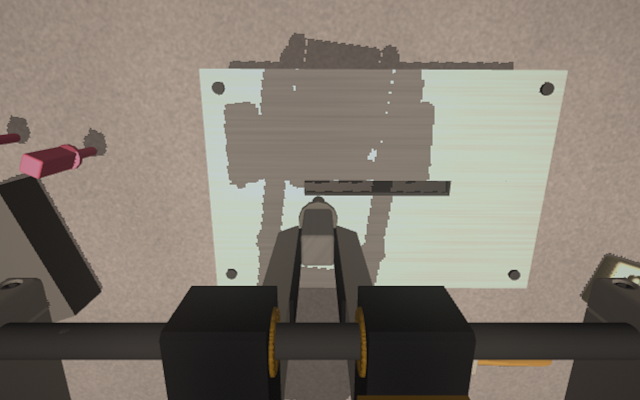

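View pics/side3.png

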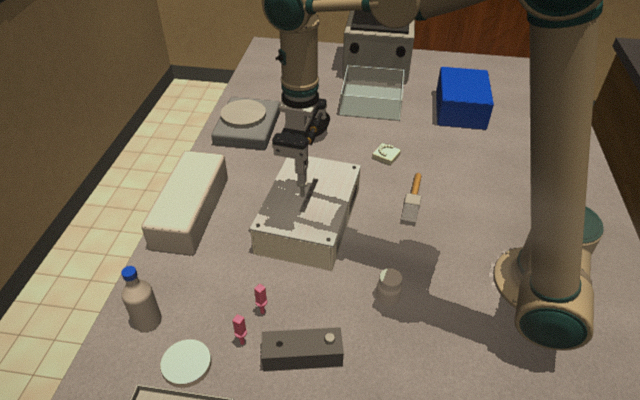

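View pics/top3.png

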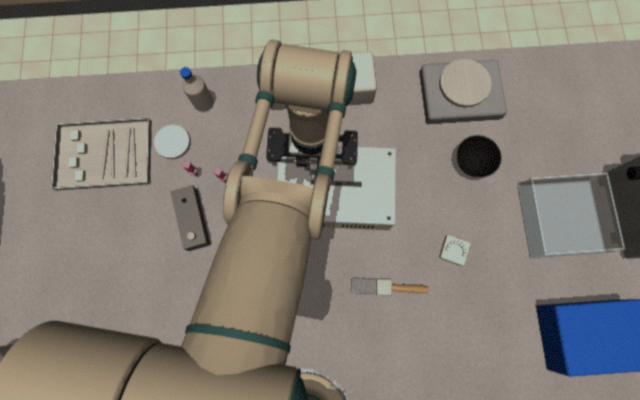

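The wrist view shows the slot from (304,181) to (450,195), with the pin just in front of it. I'll measure the slot from here.

```bash
python3 - <<'E'
from h import *
c=dict(np.load("w3.npz"));g=c["color"].astype(int).sum(2)
k=np.zeros(g.shape,np.uint8);k[172:202,295:460]=1
m=((g<250)&(k>0)).astype(np.uint8); m=cv2.morphologyEx(m,cv2.MORPH_CLOSE,np.ones((3,3)))
cnt=max(cv2.findContours(m,0,1)[0],key=cv2.contourArea);print(cv2.boundingRect(cnt))
# columns: top/bottom rows
for u in [312,330,350,370,390,410,430,445]:
    v=np.nonzero(m[:,u])[0]; a=ray(c,u,v.min()-.5,.09);b=ray(c,u,v.max()+.5,.09);print(u,v.min(),v.max(),a[:2].round(4),b[:2].round(4), np.linalg.norm(a-b).round(4),"mid",((a+b)/2)[:2].round(4))
pts=np.array([ray(c,*p[0],.09)[:2] for p in cnt],np.float32);print(cv2.minAreaRect(pts))
img=cv2.resize(c["color"][165:270,260:470],None,fx=3.5,fy=3.5,interpolation=cv2.INTER_NEAREST);cv2.imwrite("pics/w3c.png",img[:,:,::-1])
E
```

```text
(305, 181, 145, 21)
312 181 194 [ 0.5794 -0.063 ] [ 0.5666 -0.0615] 0.0129 mid [ 0.573  -0.0623]
330 190 194 [ 0.5694 -0.078 ] [ 0.5648 -0.0776] 0.0047 mid [ 0.5671 -0.0778]
350 181 194 [ 0.5757 -0.0965] [ 0.5628 -0.0954] 0.0129 mid [ 0.5692 -0.096 ]
370 181 194 [ 0.5737 -0.1142] [ 0.5608 -0.1133] 0.0129 mid [ 0.5673 -0.1137]
390 181 194 [ 0.5718 -0.1318] [ 0.5588 -0.1311] 0.013 mid [ 0.5653 -0.1314]
410 181 194 [ 0.5698 -0.1494] [ 0.5568 -0.1489] 0.013 mid [ 0.5633 -0.1492]
430 181 194 [ 0.5678 -0.1671] [ 0.5548 -0.1668] 0.013 mid [ 0.5613 -0.1669]
445 181 194 [ 0.5663 -0.1803] [ 0.5533 -0.1802] 0.013 mid [ 0.5598 -0.1802]
((0.5658449530601501, -0.11966324597597122), (0.12866950035095215, 0.01798795536160469), 86.98433685302734)
```

View pics/w3c.png

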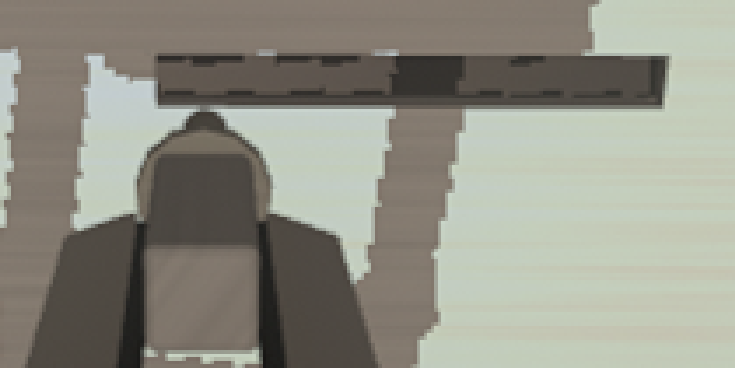

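```bash
python3 - <<'E'
from h import *
c=dict(np.load("w3.npz"));T=c["world_from_camera"]
g=c["color"].astype(int).sum(2);print(g[190:212,318])
for u,v in [(318,196.0),(318,197)]:
  d=T[:3,:3]@np.array([(u-c["cx"])/c["fx"],(v-c["cy"])/c["fy"],1.]);d/=np.linalg.norm(d)
  C=np.array([.5734,-.0662,.1865-.0568+.005]);w=C-T[:3,3];perp=w-d*(w@d);print(np.linalg.norm(perp),perp.round(4))
# slot line
def line(y):return .5666+.112*(y+.12)
print(line(-.0662))
E
```

```text
[266 241 185 214 246 345 344 179 190 194 193 227 300 333 324 326 324 324
 300 227 211 214]
0.004543677802940447 [-0.004   0.0018  0.0012]
0.00381901899569267 [-0.0032  0.0017  0.001 ]
0.5726256
```

In the wrist view the tip and slot line agree across the slot to within about 0.5 mm. Descending, slowly near the cover.

drive_tool:
  motion:
    - [[0.01, 0.012, 0, 0, 0, 0, 0], [0.01, 0.014, 0, 0, 0, 0, 0], [0.01, 0.008, 0, 0, 0, 0, 0], [0.01, 0.002, 0, 0, 0, 0, 0], [0.01, 0, 0, 0, 0, 0, 0], [0.01, 0, 0, 0, 0, 0, 0], [0.01, 0, 0, 0, 0, 0, 0]]

```text
time: 9.07
position: [0.574, -0.0664, 0.1512]
orientation: [-2.164, 0.123, 2.162]
force: [-0.3, -0.8, -1.2]
opening: 0.0179
```

```bash
python3 - <<'E'
from h import *
s,M=st()
c=snap("wrist","w4")
img=cv2.resize(c["color"][165:270,260:470],None,fx=3.5,fy=3.5,interpolation=cv2.INTER_NEAREST);cv2.imwrite("pics/w4c.png",img[:,:,::-1])
c=snap("side","s4")
img=cv2.resize(c["color"][140:240,250:370],None,fx=5,fy=5,interpolation=cv2.INTER_CUBIC);cv2.imwrite("pics/s4c.png",img[:,:,::-1])
E
```

```text
t 9.07 p [ 0.574  -0.0664  0.1512] F [-0.32 -0.83 -1.23] T [ 0.    0.05 -0.01] op 0.0179 j [-0.24  0.3   1.55 -0.    1.29  1.45]
xax [ 9.e-04 -3.e-04 -1.e+00] yaxis [-1.130e-01 -9.936e-01  2.000e-04] yaw -96.49
```

View pics/w4c.png

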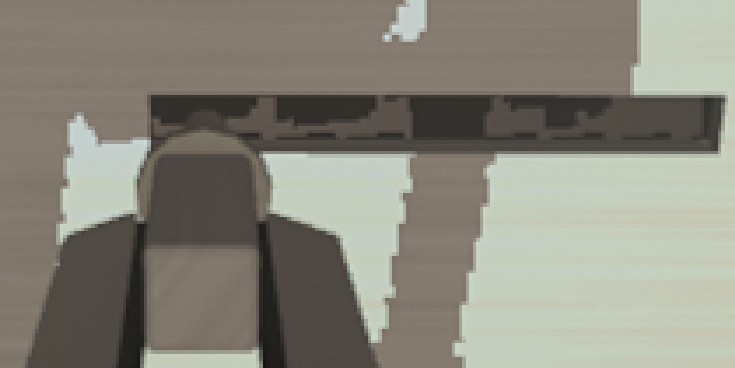

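View pics/s4c.png

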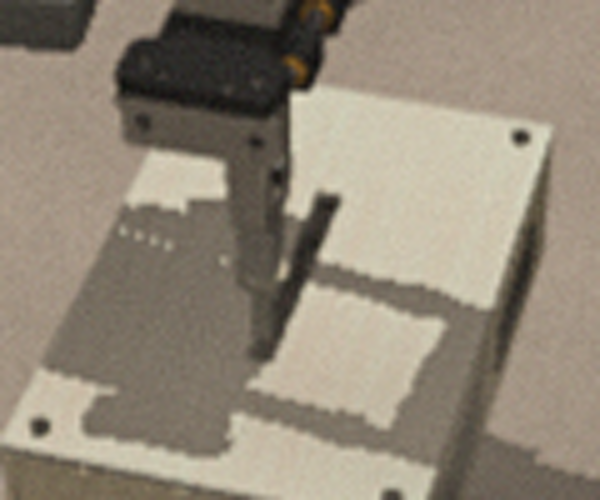

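```bash
python3 - <<'E'
from h import *
c=dict(np.load("w4.npz"));T=c["world_from_camera"];g=c["color"].astype(int).sum(2)
print(g[185:215,318],g[185:215,330],g[185:215,400], g[198,300:340])
for u in (303,400):
  for v in (192.2,208.6): print(u,v,ray(c,u,v,.09).round(4))
for v in (196,197):
  d=T[:3,:3]@np.array([(318-c["cx"])/c["fx"],(v-c["cy"])/c["fy"],1.]);d/=np.linalg.norm(d)
  C=np.array([.574,-.0664,.1512-.0568+.005]);w=C-T[:3,3];perp=w-d*(w@d);print(np.linalg.norm(perp),perp.round(4))
# side: silhouette columns of shaft
c=dict(np.load("s4.npz"));T=c["world_from_camera"];g=c["color"].astype(int).sum(2)
print(g[206:214,290:315])
Ti=np.linalg.inv(T);p=Ti@np.array([.574,-.0664,.0994,1]);print("expected tip centre px",p[0]/p[2]*c["fx"]+c["cx"],p[1]/p[2]*c["fy"]+c["cy"],"r px",.005/p[2]*c["fx"])
E
```

```text
[371 367 365 366 363 372 339 167 138 139 149 172 194 192 192 188 224 301
 336 328 327 327 323 297 224 211 211 212 212 211] [372 369 368 364 364 374 338 167 133 142 138 133 159 219 261 256 258 227
 129 156 198 226 296 319 286 222 204 209 209 206] [374 375 369 369 370 377 336 183 187 191 186 206 239 237 234 237 236 236
 210 161 208 220 216 256 342 356 458 609 603 604] [357 363 306 180 188 173 138 139 142 142 141 140 139 160 186 189 191 195
 192 196 198 201 192 165 164 190 189 187 188 188 219 261 259 255 255 255
 258 258 219 132]
303 192.2 [ 0.5801 -0.0567  0.09  ]
303 208.6 [ 0.5665 -0.055   0.09  ]
400 192.2 [ 0.5714 -0.1328  0.09  ]
400 208.6 [ 0.5578 -0.1321  0.09  ]
0.004616889666828501 [-0.004   0.0019  0.0012]
0.0038966499383972127 [-0.0033  0.0018  0.001 ]
[[315 341 321 328 341 336 334 331 332 341 266 248 244 251 201 153 240 499
  563 561 545 552 552 553 544]
 [318 353 341 334 348 335 326 343 353 339 292 250 223 238 192 183 327 532
  563 558 549 552 549 547 553]
 [328 335 341 369 333 334 339 333 346 341 292 212 189 196 191 262 469 554
  554 542 545 552 554 553 557]
 [333 345 335 340 340 346 345 330 355 299 241 217 183 186 181 336 518 569
  562 540 545 549 539 559 549]
 [341 339 349 327 357 342 332 355 334 279 221 190 187 181 239 449 566 547
  542 540 541 553 536 546 561]
 [344 352 353 344 335 335 324 335 327 293 242 212 190 188 291 501 560 544
  534 535 547 539 553 556 544]
 [341 336 343 357 331 354 347 347 345 325 310 278 288 368 450 533 551 542
  540 537 545 536 545 556 536]
 [365 342 347 354 337 352 345 347 350 355 326 346 440 533 551 569 547 538
  548 552 550 535 546 543 560]]
expected tip centre px 301.93241382115866 206.0468060854575 r px 2.0750954558207027
```

drive_tool:
  motion:
    - [[0.01, 0, 0, 0.0007, 0, 0, 0], [0.01, 0.003, 0, 0, 0, 0, 0], [0.01, 0.003, 0, 0, 0, 0, 0], [0.01, 0, 0, 0, 0, 0, 0], [0.01, 0, 0, 0, 0, 0, 0]]

```text
time: 9.8
position: [0.573, -0.0663, 0.1447]
orientation: [-2.163, 0.123, 2.163]
force: [0.6, 0.2, -0.5]
opening: 0.0176
```

```bash
python3 - <<'E'
from h import *
st()
E
```

```text
t 9.8 p [ 0.573  -0.0663  0.1447] F [ 0.58  0.17 -0.54] T [ 0.05 -0.02 -0.04] op 0.0176 j [-0.24  0.3   1.57 -0.    1.27  1.45]
xax [-1.e-04 -1.e-04 -1.e+00] yaxis [-1.129e-01 -9.936e-01  1.000e-04] yaw -96.49
```

drive_tool:
  motion:
    - [[0.01, 0.003, 0, 0, 0, 0, 0], [0.01, 0.003, 0, 0, 0, 0, 0], [0.01, 0, 0, 0, 0, 0, 0], [0.01, 0, 0, 0, 0, 0, 0]]

```text
time: 10.3
position: [0.573, -0.0663, 0.1387]
orientation: [-2.163, 0.123, 2.163]
force: [-0.2, 0.4, -1.0]
opening: 0.0175
```

drive_tool:
  motion:
    - [[0.01, 0.002, 0, 0, 0, 0, 0], [0.01, 0, 0, 0, 0, 0, 0], [0.01, 0, 0, 0, 0, 0, 0]]

```text
time: 10.68
position: [0.573, -0.0663, 0.1368]
orientation: [-2.163, 0.123, 2.163]
force: [-0.1, -0.1, -1.0]
opening: 0.0176
```

```bash
python3 - <<'E'
from h import *
st()
E
```

```text
t 10.68 p [ 0.573  -0.0663  0.1368] F [-0.13 -0.13 -1.  ] T [ 0.09  0.04 -0.  ] op 0.0176 j [-0.24  0.31  1.58 -0.    1.26  1.45]
xax [-1.e-04 -1.e-04 -1.e+00] yaxis [-1.130e-01 -9.936e-01  1.000e-04] yaw -96.49
```

drive_tool:
  motion:
    - [[0.01, 0.001, 0, 0, 0, 0, 0], [0.01, 0.001, 0, 0, 0, 0, 0], [0.01, 0, 0, 0, 0, 0, 0], [0.01, 0, 0, 0, 0, 0, 0]]

```text
time: 11.18
position: [0.5732, -0.0663, 0.1351]
orientation: [-2.164, 0.123, 2.163]
force: [-1.2, 0.7, 1.8]
opening: 0.0179
```

drive_tool:
  motion:
    - [[0.01, 0.001, 0, 0, 0, 0, 0], [0.01, 0, 0, 0, 0, 0, 0], [0.01, 0, 0, 0, 0, 0, 0]]

```text
time: 11.55
position: [0.5732, -0.0663, 0.134]
orientation: [-2.164, 0.123, 2.163]
force: [-0.5, 0.1, 3.9]
opening: 0.0178
```

```bash
python3 - <<'E'
from h import *
st()
E
```

```text
t 11.55 p [ 0.5732 -0.0663  0.134 ] F [-0.5   0.08  3.91] T [0.04 0.11 0.09] op 0.0178 j [-0.24  0.31  1.58 -0.    1.25  1.45]
xax [ 5.e-04 -2.e-04 -1.e+00] yaxis [-1.130e-01 -9.936e-01  1.000e-04] yaw -96.49
```

The tip is on the spring strip at about 5 N. I'll slide along tool +y in small steps and watch the force.

drive_tool:
  motion:
    - [[0.01, 0, 0.001, 0, 0, 0, 0], [0.01, 0, 0.002, 0, 0, 0, 0], [0.01, 0, 0.002, 0, 0, 0, 0], [0.01, 0, 0.002, 0, 0, 0, 0], [0.01, 0, 0.001, 0, 0, 0, 0]]

```text
time: 12.18
position: [0.5722, -0.0742, 0.1338]
orientation: [-2.163, 0.122, 2.163]
force: [0.4, 3.5, 3.9]
opening: 0.0175
```

drive_tool:
  motion:
    - [[0.01, 0, 0.001, 0, 0, 0, 0], [0.01, 0, 0.001, 0, 0, 0, 0], [0.01, 0, 0.001, 0, 0, 0, 0]]

```text
time: 12.55
position: [0.5718, -0.0773, 0.1338]
orientation: [-2.163, 0.123, 2.163]
force: [-0.6, 3.8, 3.9]
opening: 0.0172
```

```bash
python3 - <<'E'
from h import *
st()
E
```

```text
t 12.55 p [ 0.5718 -0.0773  0.1338] F [-0.61  3.82  3.85] T [ 1.   -0.07  0.05] op 0.0172 j [-0.25  0.31  1.58 -0.    1.25  1.43]
xax [ 0. -0. -1.] yaxis [-0.113  -0.9936  0.    ] yaw -96.49
```

drive_tool:
  motion:
    - [[0.01, 0, 0.001, 0, 0, 0, 0], [0.01, 0, 0.001, 0, 0, 0, 0], [0.01, 0, 0.001, 0, 0, 0, 0]]

```text
time: 12.92
position: [0.5714, -0.0802, 0.1338]
orientation: [-2.163, 0.123, 2.163]
force: [0.9, 3.8, 4.3]
opening: 0.0174
```

drive_tool:
  motion:
    - [[0.01, 0, 0.001, 0, 0, 0, 0], [0.01, 0, 0.001, 0, 0, 0, 0], [0.01, 0, 0.001, 0, 0, 0, 0]]

```text
time: 13.3
position: [0.5708, -0.0846, 0.1334]
orientation: [-2.164, 0.125, 2.166]
force: [1.1, -0.5, -0.2]
opening: 0.0177
```

Force dropped at y = -0.0846. I'll stop sliding and try pushing down.

drive_tool:
  motion:
    - [[0.01, 0.001, 0, 0, 0, 0, 0], [0.01, 0, 0, 0, 0, 0, 0], [0.01, 0, 0, 0, 0, 0, 0]]

```text
time: 13.68
position: [0.5707, -0.0857, 0.1323]
orientation: [-2.165, 0.127, 2.167]
force: [-0.9, -6.4, -2.1]
opening: 0.0176
```

```bash
python3 - <<'E'
from h import *
st()
E
```

```text
t 13.68 p [ 0.5707 -0.0857  0.1323] F [-0.86 -6.43 -2.08] T [-1.55  0.09  0.02] op 0.0176 j [-0.27  0.31  1.58 -0.01  1.25  1.42]
xax [-0.0012 -0.0047 -1.    ] yaxis [-0.1125 -0.9936  0.0048] yaw -96.46
```

The pin is being pushed forward, off the socket's near edge. I'll ease forward a little to relieve it.

drive_tool:
  motion:
    - [[0.01, 0, 0.001, 0, 0, 0, 0], [0.01, 0, 0.001, 0, 0, 0, 0], [0.01, 0, 0, 0, 0, 0, 0], [0.01, 0, 0, 0, 0, 0, 0]]

```text
time: 14.18
position: [0.5706, -0.086, 0.1324]
orientation: [-2.163, 0.124, 2.165]
force: [-0.2, -5.2, -1.9]
opening: 0.0177
```

```bash
python3 - <<'E'
from h import *
st()
E
```

```text
t 14.18 p [ 0.5706 -0.086   0.1324] F [-0.16 -5.18 -1.86] T [-1.42  0.05 -0.01] op 0.0177 j [-0.27  0.31  1.58 -0.    1.25  1.42]
xax [-7.0e-04 -1.6e-03 -1.0e+00] yaxis [-0.1127 -0.9936  0.0017] yaw -96.47
```

drive_tool:
  motion:
    - [[0.01, 0, 0.001, 0, 0, 0, 0], [0.01, 0, 0.0005, 0, 0, 0, 0], [0.01, 0, 0, 0, 0, 0, 0], [0.01, 0, 0, 0, 0, 0, 0]]

```text
time: 14.68
position: [0.5706, -0.0864, 0.1327]
orientation: [-2.163, 0.122, 2.163]
force: [-1.0, -3.3, -2.3]
opening: 0.0174
```

```bash
python3 - <<'E'
from h import *
st()
E
```

```text
t 14.68 p [ 0.5706 -0.0864  0.1327] F [-1.   -3.32 -2.31] T [-0.92  0.14 -0.03] op 0.0174 j [-0.27  0.31  1.58  0.    1.25  1.41]
xax [-2.e-04  3.e-04 -1.e+00] yaxis [-1.129e-01 -9.936e-01 -2.000e-04] yaw -96.48
```

drive_tool:
  motion:
    - [[0.01, 0, 0.001, 0, 0, 0, 0], [0.01, 0, 0.0005, 0, 0, 0, 0], [0.01, 0, 0, 0, 0, 0, 0], [0.01, 0, 0, 0, 0, 0, 0]]

```text
time: 15.18
position: [0.5705, -0.0875, 0.1328]
orientation: [-2.162, 0.121, 2.163]
force: [-0.7, -0.0, -1.2]
opening: 0.0174
```

```bash
python3 - <<'E'
from h import *
st()
E
```

```text
t 15.18 p [ 0.5705 -0.0875  0.1328] F [-0.74 -0.02 -1.25] T [-0.08  0.02 -0.02] op 0.0174 j [-0.27  0.31  1.58  0.    1.25  1.41]
xax [ 0.      0.0011 -1.    ] yaxis [-0.113  -0.9936 -0.0011] yaw -96.49
```

Lateral force is zero and the vertical force is just the pin's weight. Pushing down in steps.

drive_tool:
  motion:
    - [[0.01, 0.001, 0, 0, 0, 0, 0], [0.01, 0.001, 0, 0, 0, 0, 0], [0.01, 0, 0, 0, 0, 0, 0]]

```text
time: 15.55
position: [0.5706, -0.0879, 0.1306]
orientation: [-2.163, 0.122, 2.163]
force: [-0.0, 0.2, -1.0]
opening: 0.0174
```

```bash
python3 - <<'E'
from h import *
st()
E
```

```text
t 15.55 p [ 0.5706 -0.0879  0.1306] F [-0.03  0.24 -1.01] T [ 0.06 -0.   -0.01] op 0.0174 j [-0.27  0.31  1.59  0.    1.24  1.41]
xax [ 0.e+00  3.e-04 -1.e+00] yaxis [-1.129e-01 -9.936e-01 -3.000e-04] yaw -96.48
```

Now 6 mm below the strip with no resistance, so the tip is in the socket. Continuing down.

drive_tool:
  motion:
    - [[0.01, 0.002, 0, 0, 0, 0, 0], [0.01, 0.002, 0, 0, 0, 0, 0], [0.01, 0, 0, 0, 0, 0, 0]]

```text
time: 15.92
position: [0.5704, -0.0881, 0.1265]
orientation: [-2.163, 0.122, 2.163]
force: [0.2, -0.4, -0.1]
opening: 0.0174
```

drive_tool:
  motion:
    - [[0.01, 0.002, 0, 0, 0, 0, 0], [0.01, 0.002, 0, 0, 0, 0, 0], [0.01, 0, 0, 0, 0, 0, 0]]

```text
time: 16.3
position: [0.5705, -0.0882, 0.1226]
orientation: [-2.163, 0.123, 2.163]
force: [0.5, -0.5, -0.3]
opening: 0.0178
```

```bash
python3 - <<'E'
from h import *
st()
E
```

```text
t 16.3 p [ 0.5705 -0.0882  0.1226] F [ 0.54 -0.45 -0.27] T [ 0.02 -0.    0.03] op 0.0178 j [-0.27  0.32  1.6  -0.    1.22  1.41]
xax [-2.e-04 -0.e+00 -1.e+00] yaxis [-1.130e-01 -9.936e-01  1.000e-04] yaw -96.49
```

drive_tool:
  motion:
    - [[0.01, 0.003, 0, 0, 0, 0, 0], [0.01, 0.003, 0, 0, 0, 0, 0], [0.01, 0, 0, 0, 0, 0, 0]]

```text
time: 16.68
position: [0.5704, -0.0881, 0.1164]
orientation: [-2.163, 0.123, 2.164]
force: [-0.5, -0.4, -1.3]
opening: 0.0178
```

drive_tool:
  motion:
    - [[0.01, 0.003, 0, 0, 0, 0, 0], [0.01, 0.003, 0, 0, 0, 0, 0], [0.01, 0.001, 0, 0, 0, 0, 0], [0.01, 0, 0, 0, 0, 0, 0]]

```text
time: 17.18
position: [0.5706, -0.0882, 0.1097]
orientation: [-2.163, 0.123, 2.163]
force: [-0.9, 0.3, -0.4]
opening: 0.0176
```

```bash
python3 - <<'E'
from h import *
st()
E
```

```text
t 17.18 p [ 0.5706 -0.0882  0.1097] F [-0.85  0.28 -0.36] T [ 0.01 -0.03 -0.05] op 0.0176 j [-0.27  0.33  1.62 -0.    1.19  1.41]
xax [-0.e+00 -1.e-04 -1.e+00] yaxis [-1.130e-01 -9.936e-01  1.000e-04] yaw -96.49
```

drive_tool:
  motion:
    - [[0.01, 0.001, 0, 0, 0, 0, 0], [0.01, 0.001, 0, 0, 0, 0, 0], [0.01, 0, 0, 0, 0, 0, 0], [0.01, 0, 0, 0, 0, 0, 0]]

```text
time: 17.68
position: [0.5706, -0.0882, 0.1078]
orientation: [-2.163, 0.123, 2.163]
force: [-0.0, -0.5, -1.6]
opening: 0.0175
```

drive_tool:
  motion:
    - [[0.01, 0.0005, 0, 0, 0, 0, 0], [0.01, 0, 0, 0, 0, 0, 0], [0.01, 0, 0, 0, 0, 0, 0]]

```text
time: 18.05
position: [0.5705, -0.0882, 0.1073]
orientation: [-2.163, 0.123, 2.163]
force: [-0.3, -0.3, -0.1]
opening: 0.0174
```

drive_tool:
  motion:
    - [[0.01, 0.0005, 0, 0, 0, 0, 0], [0.01, 0, 0, 0, 0, 0, 0], [0.01, 0, 0, 0, 0, 0, 0]]

```text
time: 18.42
position: [0.5705, -0.0882, 0.1068]
orientation: [-2.163, 0.123, 2.163]
force: [0.0, -0.1, -0.5]
opening: 0.0175
```

drive_tool:
  motion:
    - [[0.01, 0.0005, 0, 0, 0, 0, 0], [0.01, 0, 0, 0, 0, 0, 0], [0.01, 0, 0, 0, 0, 0, 0]]

```text
time: 18.8
position: [0.5706, -0.0882, 0.1064]
orientation: [-2.163, 0.123, 2.163]
force: [-0.5, -0.2, 0.0]
opening: 0.0175
```

drive_tool:
  motion:
    - [[0.01, 0.0003, 0, 0, 0, 0, 0], [0.01, 0, 0, 0, 0, 0, 0], [0.01, 0, 0, 0, 0, 0, 0]]

```text
time: 19.18
position: [0.5706, -0.0882, 0.1063]
orientation: [-2.164, 0.123, 2.163]
force: [-1.2, -0.9, 4.0]
opening: 0.0171
```

The collar is seated with about 5 N upward. Releasing.

drive_tool:
  motion:
    - [[0.022, 0, 0, 0, 0, 0, 0], [0.03, 0, 0, 0, 0, 0, 0], [0.04, 0, 0, 0, 0, 0, 0], [0.05, 0, 0, 0, 0, 0, 0], [0.06, 0, 0, 0, 0, 0, 0], [0.06, 0, 0, 0, 0, 0, 0]]

```text
time: 19.92
position: [0.5706, -0.0882, 0.106]
orientation: [-2.163, 0.123, 2.163]
force: [0.2, 0.3, 0.5]
opening: 0.0598
```

drive_tool:
  motion:
    - [[0.06, -0.01, 0, 0, 0, 0, 0], [0.06, -0.03, 0, 0, 0, 0, 0], [0.06, -0.04, 0, 0, 0, 0, 0], [0.06, -0.04, 0, 0, 0, 0, 0], [0.06, -0.02, 0.04, 0, 0, 0, 0], [0.06, 0, 0.04, 0, 0, 0, 0], [0.06, 0, 0, 0, 0, 0, 0], [0.06, 0, 0, 0, 0, 0, 0]]

```text
time: 20.92
position: [0.5614, -0.1671, 0.2462]
orientation: [-2.163, 0.122, 2.162]
force: [0.1, 0.0, 0.3]
opening: 0.0599
```

```bash
python3 - <<'E'
from h import *
s,M=st()
c=snap("wrist","w5");W=cloud(c)
m=(abs(W[...,2]-.141)<.006)&(abs(W[...,0]-.57)<.03)&(abs(W[...,1]+.088)<.03);print(m.sum(),np.median(W[m],0))
c=snap("side","s5");W=cloud(c)
m=(abs(W[...,2]-.141)<.008)&(abs(W[...,0]-.57)<.03)&(abs(W[...,1]+.088)<.03);print(m.sum(),np.median(W[m],0) if m.sum() else 0)
img=cv2.resize(c["color"][120:260,220:400],None,fx=4,fy=4,interpolation=cv2.INTER_CUBIC);cv2.imwrite("pics/s5c.png",img[:,:,::-1])
snap("top","t5")
E
```

```text
t 20.93 p [ 0.5614 -0.1671  0.2462] F [0.13 0.01 0.29] T [-0.02 -0.02  0.05] op 0.0599 j [-0.41  0.27  1.37  0.    1.51  1.28]
xax [ 2.e-04  8.e-04 -1.e+00] yaxis [-1.133e-01 -9.936e-01 -8.000e-04] yaw -96.51
400 [ 0.57070236 -0.09021752  0.14090291]
59 [ 0.57015935 -0.08279851  0.14070758]
```

View pics/w5.png

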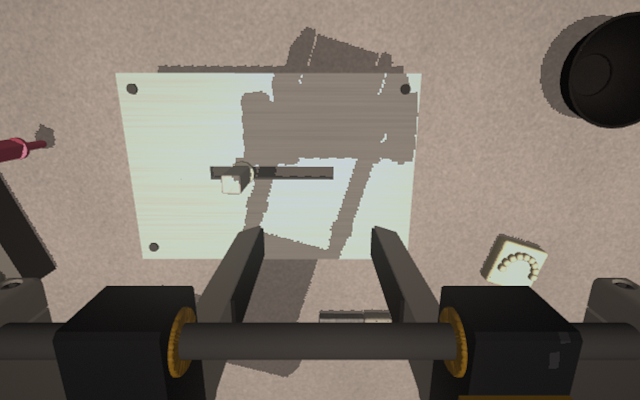

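View pics/s5c.png

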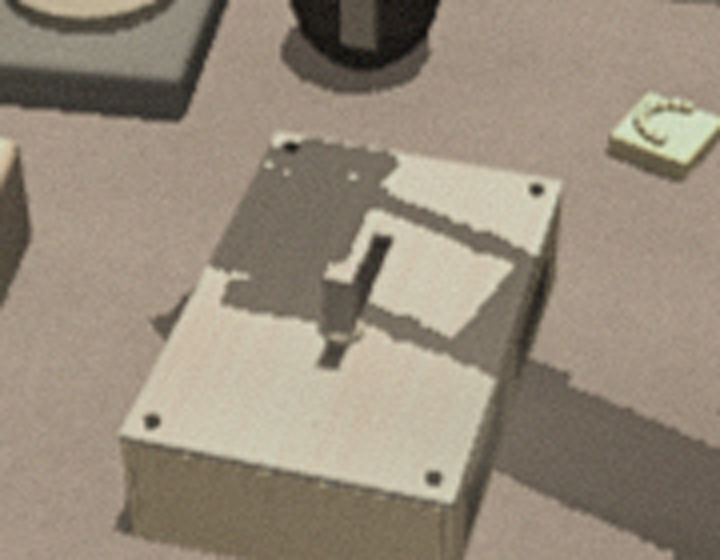

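View pics/t5.png

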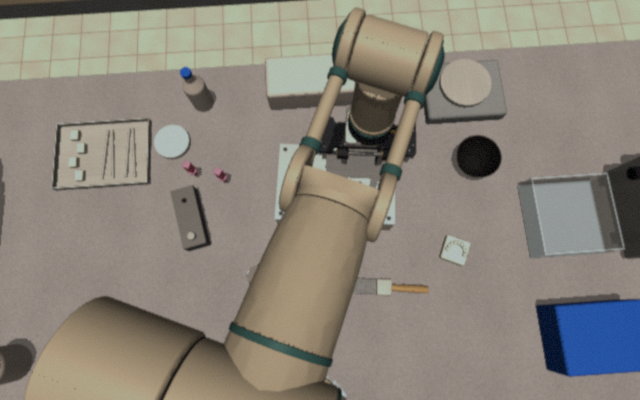

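The pin stands upright in the slot, at (232,182) in the wrist view. Its top is at z = 0.141 m, exactly what a seated collar should give. The bystanders haven't moved and the arm is clear.

```bash
python3 -c "
from bench import finish_job
print(finish_job())"
```

```text
the job is handed in; nothing more can be done
None
```

The lock pin is in the hidden socket with its collar on the cover, upright and released. The job was handed in at about 21 s of the 72 s allowed.

**What I did:** I took the pin from the stand and set its tip on the strip at the slot end nearest the stand. I slid it at about 5 N until the upward force vanished, roughly 18 mm along. There I eased it off the socket's near edge, pushed it down until the collar seated at about 5 N, let go and backed away.

**Last checks:**
- **Seating:** the pin's top measured 140.9 mm in the wrist view and 140.7 mm in the side view, against 141 mm expected for a seated collar.
- **Upright:** the pin looks upright in the side and wrist views. I judged this by eye and did not measure the angle.
- **Forces:** the wrist force read about zero after release. The highest force I read between pin and unit was about 6.5 N, sideways against the socket's edge. I read forces only at the end of each move, so brief peaks in between were not seen.
- **Surroundings:** the bystanders I could see in the last pictures looked unmoved, and the arm was touching nothing. The arm partly hid the jar in the last top view.

**Disagreements:**
- The side view put the pin's top about 7 mm from the wrist view along the slot (y -0.083 against -0.090). The arm's own reading at release was -0.088. I put this down to the few pixels at the grip's top edge.
- As the tip entered the socket, the measured position ran up to 2.5 mm ahead of the commanded one. That cleared once I eased forward.

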